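# Roll a core bar into the V-block and up to its stop

### The arm

A 6-joint arm with a two-finger parallel gripper is mounted at the origin on the work surface. World frame = base frame: x ahead of the robot, y to its left, z up, the work surface at z = 0. Lengths are in m, angles in rad, forces in N, time in s.
With the tool pointing down it reaches from about 0.35 to 0.925 m from the base axis. Payload 6.4 kg.
Tool frame: the origin (TCP) lies between the finger pads; the fingertips stand 22 mm ahead of it and the grasp point (between the pads) lies 3 mm ahead of it; z points along the fingers, y is the line along which they close (so a half turn about z gives the same grasp; the last joint's range is limited). The gripper opens to 85 mm and grips with 20 to 120 N. Pads are 22 mm wide; open, the fingers measure 114 mm over their backs; the gripper's body (76 mm by 85 mm) begins 54 mm behind the grasp point. The pads swing forward as they close: fully open they stand 13 mm farther back than shut.
Start: joints at [-1.396, 0.245, 1.558, -0, 1.339, -0.174], TCP at [0.222, -0.611, 0.253] pointing down, gripper open.
Joint ranges: [-3.13, 3.13], [-1.02, 2.26], [0.13, 2.54], [-0.95, 4.09], [0.21, 2.88], [-2.74, 2.74]. Speed limits (rad/s): [2.57, 2.57, 3.14, 3.14, 3.14, 3.14].

### API

Orientations are given as a unit quaternion [x, y, z, w].
In Python, from station import bot gives the robot as it stands.
- The arm moves only by the tool jog_arm, never from a script. Its argument "moves" is a list of rows, each an object with "delta_pos": the shift along the tool's x, y, z in cm, a list of three; "roll": the turn about the tool's z in rad; "gripper": the gripper command: -1 is shut, 1 is fully open, values between are in proportion. A call has 1 to 20 rows; each row shifts and turns the commanded pose from where the row before left it, along the tool's axes as they then stand; what a row does not reach is not made up. A row lasts 1/10 s, in which the tool goes at most 50 mm and 8.59 degrees, less where a joint would pass 70% of its speed; a pose out of reach is approached as far as the arm can. A call with a gripper value outside its range is refused whole. The fingers move at their own pace and stop on an object; the grip force is fixed at half the most. Time passes only in rows, so rows that do not move let the fingers close. It gives the time, the measured TCP pose, the force, the opening and the grip force at its end, in the units of the state.
- bot.observe(): the state, without advancing time (a new reading comes with each control period).
- bot.grab_frame(name): name is "scene" or "top" or "wrist"; returns a dict with "img" (400x640x3 uint8, red, green, blue), "z_map" (400x640 float32, m along the optical axis (not along the pixel's ray), 0 where there is no reading), "K" (3x3 intrinsics, pixels), "R" (3x3) and "t" (3): a world point X has camera coordinates R X + t. Camera axes: x right, y down, z forward; pixel columns grow to the right and rows downward; lengths in m; the calibration is good to about 2 mm. A picture is of the moment at which its call begins.
- bot.job_done(): hands the job in; it is judged then, once.
The state is a dict: "clock": time; "joint_positions": joint angles; "qvel": joint speeds; "joint_torque": joint torques, N m; "tcp_pos": TCP position; "ee_rot": TCP orientation; "contact_force": force on the tool from outside, world axes, zero at the start; "moment": the same for the moment, N m; "gripper_width": finger opening in m; "finger_force": force on a finger pad.
Only numpy, scipy, OpenCV 4.12 (cv2) and the standard library are available. Lean on these libraries where they do the work, as an engineer would, in place of code of your own. Each camera call takes 0.05 s, during which the arm holds its last target. There are 200 camera calls.

### The job

Push on the side of the round beech bar so that it rolls over the bench, up the ramp and down into the groove of the green V-block; then push it along the groove, from its free end, until its other end is right up against the yellow end stop. Push with the fingertips only, never pick the bar up, and leave everything else on the bench where it is.

Things in the scene. Friction and masses are not known exactly. Their poses are not given: they have to be found in the camera images.
- bar: Loose round beech bar, waxed (slippery), 44 mm diameter, 150 mm long, 0.14-0.28 kg, a thin pink stripe along it. Origin on its axis at mid-length (22 mm above the bench); x along the bar, y and z turn as it rolls. Starts on the bench left or right of the V-block, parallel within 6 deg, axis 130-190 mm from the groove, middle 20-55 mm towards the block's -x end. Rolls easily, soon stops if not pushed.
- vblock: Green V-block fixed to the bench. Origin at bench height under the groove's middle; groove along its x (within 11 deg of straight ahead of the robot), x = -85 to 85 mm, -x end open. Either side a 15 deg ramp rises from the bench at y = 62 mm to an edge at y = 16 mm, 12 mm high; between the edges a 120 deg V, 3 mm above the bench at y = 0. Seated bar axis: y = 0, 28.4 mm up.
- stop_face (a point): Point on the inner face of the yellow end stop (76 mm wide, 52 mm high) at the block's far, +x end, on the seated bar's axis: block x = 85 mm, 28.4 mm above the bench. The bar is against the stop when its middle is 75 mm from here (block x = 10 mm).
- mould: Bystander: loose pink rubber block 150 x 46 x 36 mm lying on the other side of the V-block from the bar. Origin under its centre, long side along its x.
- glue: Bystander: small white bottle with red cap, 38 mm in diameter, 75 mm high, standing beyond the end stop, to the left. Origin under its centre.
- jar: Bystander: small green glass jar with brass lid, 56 mm in diameter, 60 mm high, standing beyond the end stop, to the right. Origin under its centre.
- pencil_pot: Bystander: dark green pot of pencils, 80 mm in diameter, 95 mm high, pencils up to about 180 mm. Origin under its centre.
- spatula: Bystander: spatula with white handle, 200 mm long, lying on the bench at the right. Its x axis runs from handle to blade.
- note_pad: Bystander: yellow pad 76 x 76 x 18 mm lying near the robot, on the left. Origin under its centre.
- red_case: Bystander: red flat case 130 x 70 x 24 mm lying on the left. Origin under its centre.

How it is judged:
On the way, in this order (a step that is already met when the one before it is completed fails the run):
1. the bar rolls (turns over by more than 70 degrees) outside the groove (angle between bar's own z axis and vertical above 1.2 rad and (y of bar in the frame of vblock above 0.03 m or y of bar in the frame of vblock below -0.03 m)), for 0.1 s.
2. the bar lies down in the groove (y of bar in the frame of vblock between -0.004 and 0.004 m and z of bar in the frame of vblock between 0.0255 and 0.0315 m and angle between the x axis of bar and the x axis of vblock, either way round below 0.05 rad), for 0.2 s.
3. the bar in the groove is against the end stop (all of step 2 and x of bar in the frame of vblock between 0.0055 and 0.0135 m), for 0.2 s.
At the end, for the whole second after the job is handed in: The bar lies at rest in the groove (axis within 4 mm of the groove's middle and 3 mm of its seated height, within 0.05 rad of parallel) with its end within 4.5 mm of the end stop (all of step 3 and linear speed of bar below 0.01 m/s); the robot touches nothing.
It fails at once if the bar is lifted (its middle more than 48 mm above the bench) (height (world z) of bar above 0.048 m).
It fails at once if a bystander is moved by more than 20 mm (distance of any of mould, glue, jar, pencil_pot, spatula, note_pad, red_case from where it was at the start of the episode above 0.02 m).
It also fails if it takes over 58 s, if anything falls off the work surface, if the arm or the gripper's body presses on something with over 40 N, if the wrist force passes 120 N, or if a joint passes its speed limit or range.

## Working session

There is one attempt and no reset: what is moved stays moved. The work goes in short steps, Python scripts to look and compute and a tool call to move; the robot and the scene stay as the last step left them, time stands still between calls to the robot, and variables do not carry over. Pictures are saved under pics/ and viewed, at most 10 in all, crops included, and the job is handed in when it is done.

Besides the shell and the picture viewer there is one more tool, called after "Request:" as a command line: name --argument value ..., lists and objects as JSON in quotes. jog_arm: Moves the arm, as the interface text tells. Its arguments: {"type":"object","properties":{"moves":{"type":"array","items":{"type":"object","properties":{"delta_pos":{"type":"array","items":{"type":"number"}},"roll":{"type":"number"},"gripper":{"type":"number"}}}}},"required":["moves"]}

```bash
mkdir -p pics
cat > h.py <<'E'
from station import bot
import numpy as np, cv2
def save(f,n,crop=None,s=1):
    im=f["img"][:,:,::-1]
    if crop: a,b,c,d=crop; im=im[b:d,a:c]
    cv2.imwrite("pics/"+n,cv2.resize(im,None,fx=s,fy=s,interpolation=cv2.INTER_CUBIC))
def cloud(f):
    z=f["z_map"].astype(float);v,u=np.mgrid[:z.shape[0],:z.shape[1]]
    P=np.stack([u,v,np.ones_like(u)],-1)@np.linalg.inv(f["K"]).T*z[...,None]
    W=(P-f["t"])@f["R"]; W[z==0]=np.nan
    return W
E
python3 - <<'E'
from h import *
s=bot.observe();print(s["tcp_pos"],s["ee_rot"],s["clock"])
f=bot.grab_frame("top");np.savez("top.npz",**f);save(f,"top.png");print(f["R"],f["t"])
E
```

```text
[ 0.22204684 -0.61034329  0.2521635 ] [ 9.84832085e-01  1.73507371e-01 -4.23460092e-07 -9.77712151e-04] 0.0
[[ 0.01449832 -0.99988887  0.00346983]
 [-0.99581109 -0.01475233 -0.09023657]
 [ 0.09027773 -0.00214702 -0.99591431]] [-0.02737197  0.57648494  1.19969305]
```

View pics/top.png

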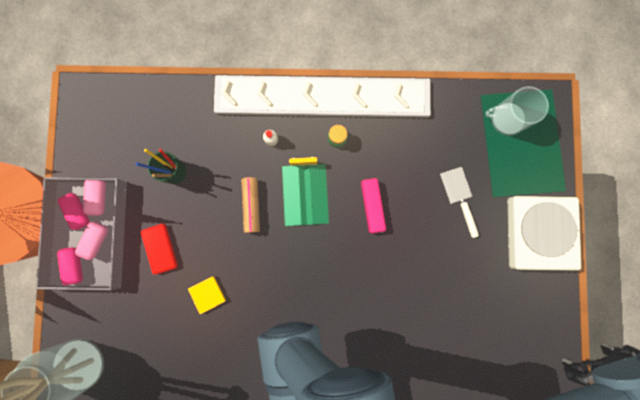

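The picture shows the bar at about (250,205), left of the green V-block at (305,195), whose yellow stop is at (303,160). The mould is to the right at (373,205), and the red case (160,250) and pad (207,295) are well clear on the left.

Run:
```python
from h import *
f=dict(np.load("top.npz"));W=cloud(f)
im=f["img"];h=cv2.cvtColor(im,cv2.COLOR_RGB2HSV)
save(f,"crop.png",(225,140,345,240),6)
def reg(m,n,zlo):
    m=m&(W[...,2]>zlo);P=W[m];P=P[np.isfinite(P).all(1)]
    r=cv2.minAreaRect((P[:,:2]*1000).astype(np.float32))
    q=P[:,:2]-P[:,:2].mean(0);w,v=np.linalg.eigh(q.T@q)
    a=v[:,1]*np.sign(v[0,1]);print(n,len(P),"mean",P.mean(0).round(4),"zmax",P[:,2].max().round(4),"rect",np.round(r[0],1),np.round(r[1],1),np.round(r[2],1),"axis deg",np.degrees(np.arctan2(a[1],a[0])).round(2))
    return P
v,u=np.mgrid[:400,:640]
box=lambda a,b,c,d:(u>=a)&(u<c)&(v>=b)&(v<d)
P=reg(box(236,170,266,240),"bar",.02)
g=(h[...,0]>60)&(h[...,0]<85)&(h[...,1]>100)
G=reg(box(275,160,335,232)&g,"vblock",-.01)
reg(box(285,150,322,168)&(h[...,0]<35)&(h[...,0]>20)&(h[...,1]>120),"stop",.03)
reg(box(355,170,395,240),"mould",.02)
reg(box(140,215,182,280),"case",.015)
reg(box(185,270,232,320),"pad",.012)
reg(box(135,140,185,185),"pot",.03)
# shading lines: depth profile across block
for r in (185,200,215): print(r,[(round(W[r,c,1],3),round(W[r,c,2]*1000)) for c in range(280,332,3)])
print(W[300,300],W[190,225])
```

```text
bar 854 mean [0.5647 0.1725 0.0398] zmax 0.0522 rect [564.9 174.7] [149.7  43.8] 4.7 axis deg 4.06
vblock 2493 mean [0.5973 0.0238 0.0074] zmax 0.0186 rect [598.8  24.1] [168.2 122.6] 4.2 axis deg 4.31
stop 153 mean [0.6879 0.0299 0.0497] zmax 0.0588 rect [689.4  29.8] [13.5 72.4] 3.7 axis deg -85.67
mould 904 mean [ 0.5681 -0.1673  0.0359] zmax 0.0441 rect [ 569.  -168.4] [150.1  46.9] 9.4 axis deg 9.65
case 1173 mean [0.4394 0.4247 0.024 ] zmax 0.0333 rect [439.8 426.8] [129.5  71.9] 18.1 axis deg 18.44
pad 782 mean [0.3156 0.2894 0.0184] zmax 0.0255 rect [315.5 289.8] [75.7 77.2] 28.3 axis deg -72.32
pot 817 mean [0.6598 0.3994 0.0876] zmax 0.1826 rect [659.1 399.2] [78.2 79. ] 1.9 axis deg 70.18
185 [(np.float64(0.096), 2), (np.float64(0.088), -2), (np.float64(0.078), 7), (np.float64(0.07), 5), (np.float64(0.062), 3), (np.float64(0.053), 12), (np.float64(0.044), 16), (np.float64(0.036), 13), (np.float64(0.027), 6), (np.float64(0.019), 6), (np.float64(0.01), 6), (np.float64(0.002), 12), (np.float64(-0.007), 9), (np.float64(-0.015), 9), (np.float64(-0.024), 4), (np.float64(-0.032), 3), (np.float64(-0.041), 2), (np.float64(-0.05), 3)]Traceback (most recent call last):
  File "<stdin>", line 22, in <module>
ValueError: cannot convert float NaN to integer
```

View pics/crop.png

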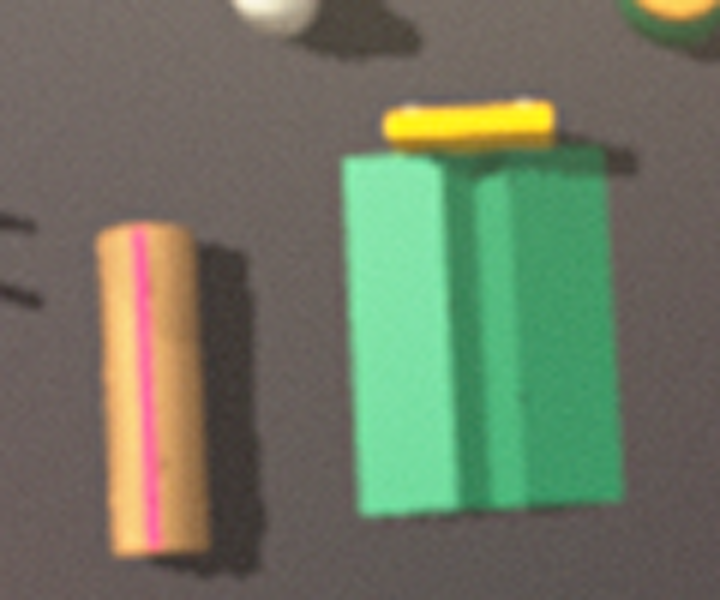

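The block is at about (0.599, 0.024) with a yaw of 4.25°. The bar is at (0.565, 0.1735) and parallel to it, so block x is −23 mm and block y is +152 mm. The measured sizes (150×44, 168×123) match the given ones. I'll turn the tool so the open fingers lie along the bar, then go over behind it.

Request:
jog_arm --moves '[{"roll":-0.1296,"gripper":1},{"roll":-0.1296,"gripper":1},{"roll":-0.1296,"gripper":1},{"roll":-0.1296,"gripper":1},{"roll":-0.1296,"gripper":1},{"roll":-0.1296,"gripper":1},{"roll":-0.1296,"gripper":1},{"roll":-0.1296,"gripper":1},{"roll":-0.1296,"gripper":1},{"roll":-0.1296,"gripper":1}]'

```text
$.moves[0]: bad value
```

Request:
jog_arm --moves '[{"delta_pos":[4.17,2,0],"gripper":1},{"delta_pos":[4.17,2,0],"gripper":1},{"delta_pos":[4.17,2,0],"gripper":1},{"delta_pos":[4.17,2,0],"gripper":1},{"delta_pos":[4.17,2,0],"gripper":1},{"delta_pos":[4.17,2,0],"gripper":1},{"delta_pos":[4.17,2,0],"gripper":1},{"delta_pos":[4.17,2,0],"gripper":1},{"delta_pos":[4.17,2,0],"gripper":1},{"delta_pos":[4.17,2,0],"gripper":1},{"delta_pos":[4.17,2,0],"gripper":1},{"delta_pos":[4.17,2,0],"gripper":1},{"delta_pos":[4.17,2,0],"gripper":1},{"delta_pos":[4.17,2,0],"gripper":1},{"delta_pos":[4.17,2,0],"gripper":1},{"delta_pos":[4.17,2,0],"gripper":1},{"delta_pos":[4.17,2,0],"gripper":1},{"delta_pos":[4.17,2,0],"gripper":1},{"delta_pos":[4.17,2,0],"gripper":1},{"delta_pos":[4.17,2,0],"gripper":1}]'

```text
$.moves[0]: bad value
```

Request:
jog_arm --moves '[{"delta_pos":[0,0,0],"roll":-0.1296,"gripper":1},{"delta_pos":[0,0,0],"roll":-0.1296,"gripper":1},{"delta_pos":[0,0,0],"roll":-0.1296,"gripper":1},{"delta_pos":[0,0,0],"roll":-0.1296,"gripper":1},{"delta_pos":[0,0,0],"roll":-0.1296,"gripper":1},{"delta_pos":[0,0,0],"roll":-0.1296,"gripper":1},{"delta_pos":[0,0,0],"roll":-0.1296,"gripper":1},{"delta_pos":[0,0,0],"roll":-0.1296,"gripper":1},{"delta_pos":[0,0,0],"roll":-0.1296,"gripper":1},{"delta_pos":[0,0,0],"roll":-0.1296,"gripper":1}]'

```text
clock: 1.05
tcp_pos: [0.2221, -0.6104, 0.2524]
ee_rot: [0.679, 0.735, 0.0, -0.001]
contact_force: [0.8, -0.0, 0.8]
gripper_width: 0.0856
finger_force: 0.0
```

Request:
jog_arm --moves '[{"delta_pos":[4.17,2,0],"roll":0,"gripper":1},{"delta_pos":[4.17,2,0],"roll":0,"gripper":1},{"delta_pos":[4.17,2,0],"roll":0,"gripper":1},{"delta_pos":[4.17,2,0],"roll":0,"gripper":1},{"delta_pos":[4.17,2,0],"roll":0,"gripper":1},{"delta_pos":[4.17,2,0],"roll":0,"gripper":1},{"delta_pos":[4.17,2,0],"roll":0,"gripper":1},{"delta_pos":[4.17,2,0],"roll":0,"gripper":1},{"delta_pos":[4.17,2,0],"roll":0,"gripper":1},{"delta_pos":[4.17,2,0],"roll":0,"gripper":1},{"delta_pos":[4.17,2,0],"roll":0,"gripper":1},{"delta_pos":[4.17,2,0],"roll":0,"gripper":1},{"delta_pos":[4.17,2,0],"roll":0,"gripper":1},{"delta_pos":[4.17,2,0],"roll":0,"gripper":1},{"delta_pos":[4.17,2,0],"roll":0,"gripper":1},{"delta_pos":[4.17,2,0],"roll":0,"gripper":1},{"delta_pos":[4.17,2,0],"roll":0,"gripper":1},{"delta_pos":[4.17,2,0],"roll":0,"gripper":1},{"delta_pos":[4.17,2,0],"roll":0,"gripper":1},{"delta_pos":[4.17,2,0],"roll":0,"gripper":1}]'

```text
clock: 3.05
tcp_pos: [0.5594, 0.2524, 0.2525]
ee_rot: [0.68, 0.733, -0.001, -0.0]
contact_force: [1.7, -0.4, 0.2]
gripper_width: 0.086
finger_force: 0.0
```

Request:
jog_arm --moves '[{"delta_pos":[0,0,2.4],"roll":0,"gripper":1},{"delta_pos":[0,0,2.4],"roll":0,"gripper":1},{"delta_pos":[0,0,2.4],"roll":0,"gripper":1},{"delta_pos":[0,0,2.4],"roll":0,"gripper":1},{"delta_pos":[0,0,2.4],"roll":0,"gripper":1},{"delta_pos":[0,0,2.4],"roll":0,"gripper":1},{"delta_pos":[0,0,2.4],"roll":0,"gripper":1},{"delta_pos":[0,0,2.4],"roll":0,"gripper":1},{"delta_pos":[0,0,0],"roll":0,"gripper":1}]'

```text
clock: 3.95
tcp_pos: [0.5561, 0.2496, 0.0569]
ee_rot: [0.68, 0.733, -0.004, -0.002]
contact_force: [-0.7, -0.3, -0.4]
gripper_width: 0.0856
finger_force: 0.0
```

Run:
```python
from h import *
s=bot.observe();print(s["tcp_pos"])
f=bot.grab_frame("scene");np.savez("sc.npz",**f)
p=f["K"]@(f["R"]@s["tcp_pos"]+f["t"]);p=p[:2]/p[2];print(p)
a,b=int(np.clip(p[0]-100,0,440)),int(np.clip(p[1]-75,0,250));print(a,b)
save(f,"sc.png",(a,b,a+200,b+150),4)
```

```text
[0.55606911 0.24957154 0.05690844]
[388.64014631 263.87175522]
288 188
```

View pics/sc.png

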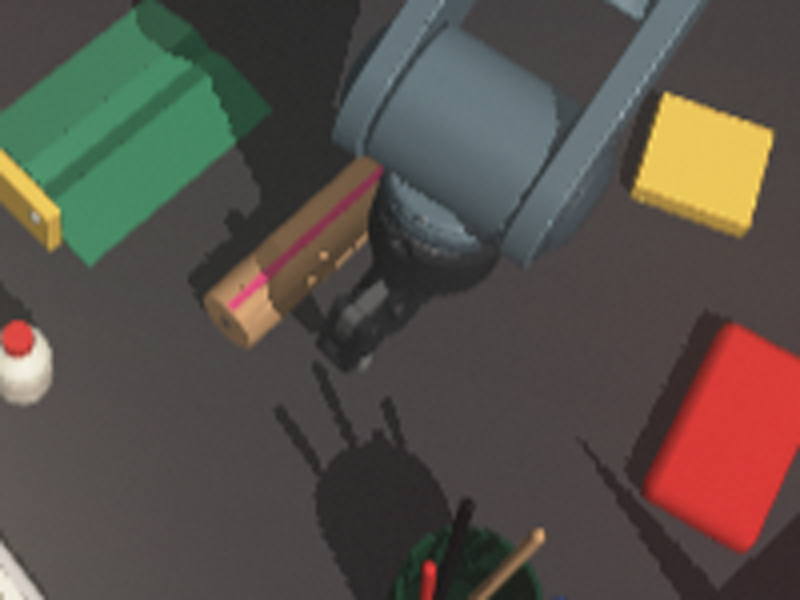

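The visible fingertip ends at about crop (350,365), pixel (375,279). It stands beside the bar, which lies parallel and untouched.

Run:
```python
from h import *
f=dict(np.load("sc.npz"));W=cloud(f)
for r in range(270,284,2): print(r,[tuple(np.round(W[r,c]*1000)) for c in range(368,382,3)])
print(f["R"],-f["R"].T@f["t"])
```

```text
270 [(np.float64(627.0), np.float64(243.0), np.float64(120.0)), (np.float64(625.0), np.float64(249.0), np.float64(130.0)), (np.float64(623.0), np.float64(256.0), np.float64(139.0)), (np.float64(621.0), np.float64(262.0), np.float64(149.0)), (np.float64(617.0), np.float64(266.0), np.float64(151.0))]
272 [(np.float64(626.0), np.float64(244.0), np.float64(108.0)), (np.float64(625.0), np.float64(251.0), np.float64(121.0)), (np.float64(623.0), np.float64(258.0), np.float64(132.0)), (np.float64(622.0), np.float64(264.0), np.float64(141.0)), (np.float64(602.0), np.float64(260.0), np.float64(100.0))]
274 [(np.float64(627.0), np.float64(247.0), np.float64(102.0)), (np.float64(623.0), np.float64(251.0), np.float64(104.0)), (np.float64(627.0), np.float64(261.0), np.float64(132.0)), (np.float64(622.0), np.float64(266.0), np.float64(134.0)), (np.float64(605.0), np.float64(263.0), np.float64(100.0))]
276 [(np.float64(598.0), np.float64(230.0), np.float64(1.0)), (np.float64(626.0), np.float64(255.0), np.float64(104.0)), (np.float64(625.0), np.float64(262.0), np.float64(119.0)), (np.float64(619.0), 
[... 427 characters left out ...]
4(238.0), np.float64(2.0)), (np.float64(599.0), np.float64(243.0), np.float64(1.0)), (np.float64(628.0), np.float64(267.0), np.float64(106.0)), (np.float64(588.0), np.float64(252.0), np.float64(2.0)), (np.float64(581.0), np.float64(257.0), np.float64(0.0))]
282 [(np.float64(609.0), np.float64(242.0), np.float64(3.0)), (np.float64(603.0), np.float64(247.0), np.float64(1.0)), (np.float64(598.0), np.float64(252.0), np.float64(3.0)), (np.float64(591.0), np.float64(256.0), np.float64(1.0)), (np.float64(586.0), np.float64(261.0), np.float64(3.0))]
[[-0.78073738  0.62476886  0.01063043]
 [ 0.53807265  0.68085302 -0.49690743]
 [-0.31769005 -0.38223426 -0.86773844]] [0.9306849  0.43578258 1.03586379]
```

Both readings of the tip length (9–22 mm ahead of the TCP) are safe and below the bar's axis at TCP z of about 0.028, so I'll use that.

Request:
jog_arm --moves '[{"delta_pos":[0,0,1],"roll":0,"gripper":1},{"delta_pos":[0,0,1],"roll":0,"gripper":1},{"delta_pos":[0,0,0.8],"roll":0,"gripper":1},{"delta_pos":[-1,0,0],"roll":0,"gripper":1},{"delta_pos":[-1,0,0],"roll":0,"gripper":1},{"delta_pos":[-1,0,0],"roll":0,"gripper":1},{"delta_pos":[-0.6,0,0],"roll":0,"gripper":1},{"delta_pos":[-0.6,0,0],"roll":0,"gripper":1},{"delta_pos":[-0.6,0,0],"roll":0,"gripper":1},{"delta_pos":[-0.6,0,0],"roll":0,"gripper":1},{"delta_pos":[-0.6,0,0],"roll":0,"gripper":1},{"delta_pos":[-0.6,0,0],"roll":0,"gripper":1},{"delta_pos":[-0.6,0,0],"roll":0,"gripper":1},{"delta_pos":[-0.6,0,0],"roll":0,"gripper":1}]'

```text
clock: 5.4
tcp_pos: [0.5652, 0.1722, 0.0333]
ee_rot: [0.68, 0.733, -0.0, -0.0]
contact_force: [0.6, -0.9, -0.2]
gripper_width: 0.0854
finger_force: 0.1
```

```bash
cat >> h.py <<'E'
O=np.array([.599,.024]);th=np.radians(4.25)
RB=np.array([[np.cos(th),-np.sin(th)],[np.sin(th),np.cos(th)]])
def blk(p): return (np.asarray(p)[...,:2]-O)@RB
def look(cam="scene"):
    s=bot.observe();print("t",s["clock"],"tcp",np.round(s["tcp_pos"],4),"blk",blk(s["tcp_pos"]).round(4),"F",np.round(s["contact_force"],1))
    f=bot.grab_frame(cam);W=cloud(f);h=cv2.cvtColor(f["img"],cv2.COLOR_RGB2HSV)
    B=blk(W);z=W[...,2]
    m=(z>.018)&(z<.062)&(abs(B[...,0])<.13)&(B[...,1]>-.05)&(B[...,1]<.2)&(h[...,1]>70)&((h[...,0]<19)|(h[...,0]>160))
    m=cv2.morphologyEx(m.astype(np.uint8),cv2.MORPH_OPEN,np.ones((3,3)))>0
    P=np.c_[B[m],z[m]]
    if len(P)>20:
        r=cv2.minAreaRect((P[:,:2]*1000).astype(np.float32));t=P[P[:,2]>np.percentile(P[:,2],60)]
        q=np.polyfit(t[:,0],t[:,1],1)
        print("bar n",len(P),"rect",np.round(r[0],1),np.round(r[1],1),round(r[2],1),"x",np.percentile(P[:,0],[1,99]).round(4),"top y",t[:,1].mean().round(4),"slope",q[0].round(3),"z",np.percentile(P[:,2],95).round(4))
    return f
E
python3 - <<'E'
from h import *
f=look();save(f,"s2.png",(200,150,440,330),3)
look("top")
E
```

```text
t 5.4 tcp [0.5652 0.1722 0.0333] blk [-0.0227  0.1503] F [ 0.6 -0.9 -0.2]
bar n 277 rect [ 10.9 119.3] [43.3 81.3] 86.9 x [-0.0269  0.051 ] top y 0.115 slope 0.115 z 0.047
t 5.45 tcp [0.5653 0.1715 0.0333] blk [-0.0227  0.1495] F [ 0.5 -0.9 -0.3]
bar n 471 rect [-22.7 103.9] [149.7  26.6] 0.5 x [-0.0973  0.0516] top y 0.1079 slope -0.013 z 0.0471
```

View pics/s2.png

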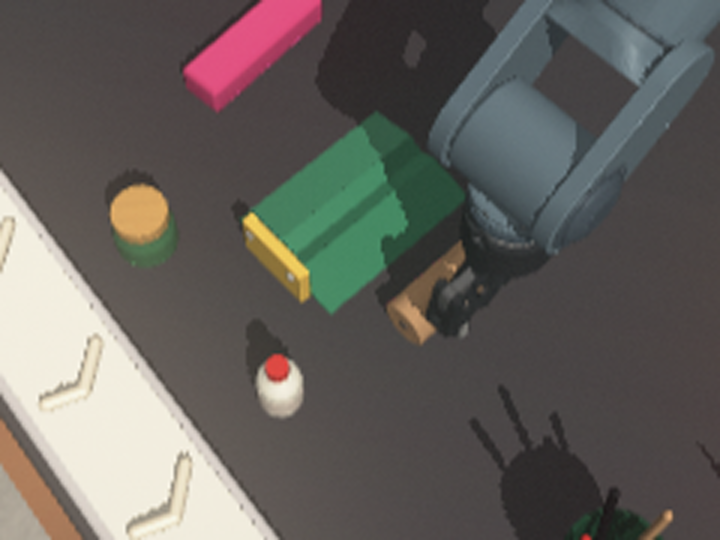

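The bar has rolled and stays parallel to the groove (0.5°), with its axis at block y of about 0.113. I'll keep pushing and lift the tips slightly over the ramp.

Request:
jog_arm --moves '[{"delta_pos":[-0.6,0,0],"roll":0,"gripper":1},{"delta_pos":[-0.6,0,0],"roll":0,"gripper":1},{"delta_pos":[-0.6,0,0],"roll":0,"gripper":1},{"delta_pos":[-0.6,0,0],"roll":0,"gripper":1},{"delta_pos":[-0.6,0,0],"roll":0,"gripper":1},{"delta_pos":[-0.6,0,0],"roll":0,"gripper":1},{"delta_pos":[-0.6,0,0],"roll":0,"gripper":1},{"delta_pos":[-0.6,0,0],"roll":0,"gripper":1},{"delta_pos":[-0.6,0,-0.1],"roll":0,"gripper":1},{"delta_pos":[-0.6,0,-0.1],"roll":0,"gripper":1},{"delta_pos":[-0.5,0,-0.1],"roll":0,"gripper":1},{"delta_pos":[-0.5,0,-0.1],"roll":0,"gripper":1},{"delta_pos":[-0.5,0,-0.1],"roll":0,"gripper":1},{"delta_pos":[-0.5,0,-0.1],"roll":0,"gripper":1},{"delta_pos":[-0.5,0,0],"roll":0,"gripper":1}]'

```text
clock: 7.0
tcp_pos: [0.5725, 0.0961, 0.0477]
ee_rot: [0.682, 0.732, 0.005, -0.006]
contact_force: [-32.7, 41.0, 71.5]
gripper_width: 0.0854
finger_force: 40.4
```

Run:
```python
from h import *
f=look("top");save(f,"t3.png",(250,140,350,240),6)
```

```text
t 7.0 tcp [0.5725 0.0961 0.0477] blk [-0.0211  0.0739] F [-32.7  41.   71.5]
```

View pics/t3.png

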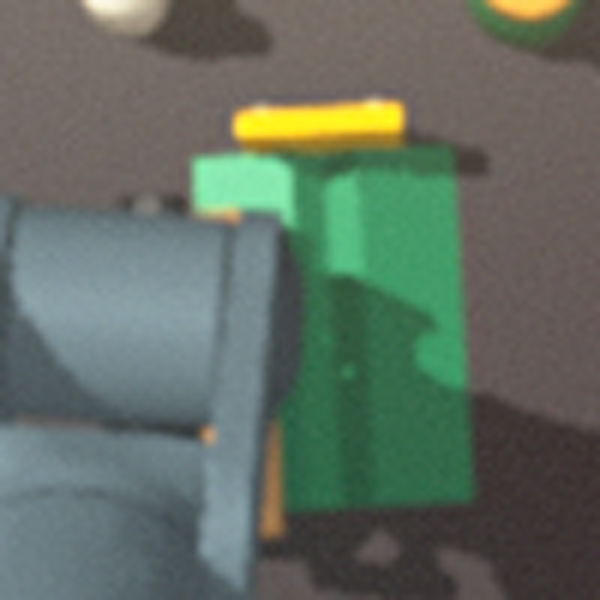

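The pushing force has climbed to about 70 N upward, so the open tips sit higher than I assumed and are riding on the bar. The picture shows the bar on the left ramp. I'll back off up and away, then look.

Request:
jog_arm --moves '[{"delta_pos":[0.5,0,-0.5],"roll":0,"gripper":1},{"delta_pos":[0.7,0,-0.5],"roll":0,"gripper":1},{"delta_pos":[1,0,0],"roll":0,"gripper":1},{"delta_pos":[1.5,0,0],"roll":0,"gripper":1},{"delta_pos":[1.5,0,0],"roll":0,"gripper":1},{"delta_pos":[2.5,0,0],"roll":0,"gripper":1},{"delta_pos":[2.5,0,0],"roll":0,"gripper":1},{"delta_pos":[0,0,0],"roll":0,"gripper":1}]'

```text
clock: 7.85
tcp_pos: [0.5628, 0.1924, 0.0484]
ee_rot: [0.679, 0.734, -0.0, -0.001]
contact_force: [0.7, -0.6, -0.4]
gripper_width: 0.0852
finger_force: 0.0
```

Run:
```python
from h import *
f=look("top");f=look("scene");np.savez("sc2.npz",**f);save(f,"s4.png",(220,170,440,320),3.6)
```

```text
t 7.85 tcp [0.5628 0.1924 0.0484] blk [-0.0236  0.1706] F [ 0.7 -0.6 -0.4]
bar n 762 rect [-22.1  78.5] [149.5  42.5] 0.2 x [-0.0961  0.0499] top y 0.0769 slope -0.025 z 0.0465
t 7.9 tcp [0.5631 0.1911 0.0484] blk [-0.0235  0.1693] F [-0.1 -0.2  0.3]
bar n 785 rect [-17.4  80.9] [ 39.7 139.6] 89.9 x [-0.0836  0.0518] top y 0.0789 slope 0.008 z 0.0469
```

View pics/s4.png

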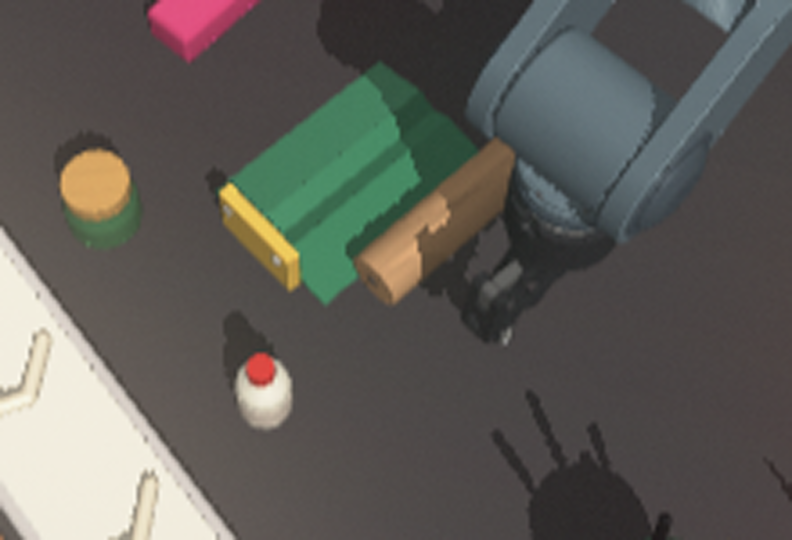

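The bar rolled back to block y of about 0.077 and is still straight, with everything else untouched. The open tips are only about 9 mm ahead of the TCP, so I'll go lower and push again.

Request:
jog_arm --moves '[{"delta_pos":[0,0,1],"roll":0,"gripper":1},{"delta_pos":[0,0,0.8],"roll":0,"gripper":1},{"delta_pos":[0,0,0.6],"roll":0,"gripper":1},{"delta_pos":[0,0,0],"roll":0,"gripper":1},{"delta_pos":[0,0,0],"roll":0,"gripper":1}]'

```text
clock: 8.45
tcp_pos: [0.5638, 0.1892, 0.0249]
ee_rot: [0.681, 0.733, -0.0, -0.0]
contact_force: [-0.3, -0.9, 0.8]
gripper_width: 0.0854
finger_force: 0.0
```

Request:
jog_arm --moves '[{"delta_pos":[-0.8,0,0],"roll":0,"gripper":1},{"delta_pos":[-0.8,0,0],"roll":0,"gripper":1},{"delta_pos":[-0.8,0,0],"roll":0,"gripper":1},{"delta_pos":[-0.8,0,0],"roll":0,"gripper":1},{"delta_pos":[-0.8,0,0],"roll":0,"gripper":1},{"delta_pos":[-0.6,0,0],"roll":0,"gripper":1},{"delta_pos":[-0.5,0,0],"roll":0,"gripper":1},{"delta_pos":[-0.5,0,-0.05],"roll":0,"gripper":1},{"delta_pos":[-0.5,0,-0.05],"roll":0,"gripper":1},{"delta_pos":[-0.5,0,-0.05],"roll":0,"gripper":1},{"delta_pos":[-0.5,0,-0.05],"roll":0,"gripper":1},{"delta_pos":[-0.5,0,-0.05],"roll":0,"gripper":1}]'

```text
clock: 9.65
tcp_pos: [0.5697, 0.1138, 0.0281]
ee_rot: [0.681, 0.733, 0.0, -0.0]
contact_force: [-0.3, 2.6, 1.2]
gripper_width: 0.0855
finger_force: 1.3
```

Run:
```python
from h import *
f=look("top")
```

```text
t 9.65 tcp [0.5697 0.1138 0.0281] blk [-0.0225  0.0918] F [-0.3  2.6  1.2]
bar n 116 rect [-68.1  44.5] [16.3 55.5] 87.8 x [-0.0961 -0.0408] top y 0.048 slope -0.101 z 0.0476
```

Only 2.6 N now, so it is pushing cleanly. On up the ramp.

Request:
jog_arm --moves '[{"delta_pos":[-0.5,0,-0.05],"roll":0,"gripper":1},{"delta_pos":[-0.5,0,-0.05],"roll":0,"gripper":1},{"delta_pos":[-0.5,0,-0.05],"roll":0,"gripper":1},{"delta_pos":[-0.5,0,-0.05],"roll":0,"gripper":1},{"delta_pos":[-0.5,0,-0.05],"roll":0,"gripper":1},{"delta_pos":[-0.4,0,0],"roll":0,"gripper":1},{"delta_pos":[-0.4,0,0],"roll":0,"gripper":1},{"delta_pos":[-0.4,0,0],"roll":0,"gripper":1}]'

```text
clock: 10.5
tcp_pos: [0.5722, 0.0766, 0.0303]
ee_rot: [0.68, 0.733, -0.0, -0.0]
contact_force: [0.2, 2.4, 1.7]
gripper_width: 0.0855
finger_force: 1.0
```

Run:
```python
from h import *
f=look("top");look("scene")
```

```text
t 10.5 tcp [0.5722 0.0766 0.0303] blk [-0.0228  0.0544] F [0.2 2.4 1.7]
bar n 94 rect [-22.1  15.5] [150.6  19. ] 8.0 x [-0.0958  0.0508] top y 0.0152 slope 0.111 z 0.0571
t 10.55 tcp [0.5723 0.0759 0.0302] blk [-0.0228  0.0538] F [ 0.4 -0.4  0.7]
bar n 215 rect [20.6 12.1] [77.2 35.8] 20.4 x [-0.0188  0.0521] top y 0.0175 slope 0.128 z 0.0584
```

Request:
jog_arm --moves '[{"delta_pos":[-0.3,0,0],"roll":0,"gripper":1},{"delta_pos":[-0.3,0,0],"roll":0,"gripper":1},{"delta_pos":[-0.3,0,0],"roll":0,"gripper":1},{"delta_pos":[-0.3,0,0],"roll":0,"gripper":1},{"delta_pos":[0,0,0],"roll":0,"gripper":1},{"delta_pos":[0,0,0],"roll":0,"gripper":1},{"delta_pos":[0,0,0],"roll":0,"gripper":1},{"delta_pos":[0,0,0],"roll":0,"gripper":1},{"delta_pos":[1,0,0],"roll":0,"gripper":1},{"delta_pos":[1.5,0,0],"roll":0,"gripper":1},{"delta_pos":[2,0,0],"roll":0,"gripper":1},{"delta_pos":[2,0,0],"roll":0,"gripper":1},{"delta_pos":[2,0,0],"roll":0,"gripper":1},{"delta_pos":[0,0,0],"roll":0,"gripper":1}]'

```text
clock: 12.0
tcp_pos: [0.5661, 0.1527, 0.0302]
ee_rot: [0.679, 0.734, 0.0, -0.0]
contact_force: [-0.3, 0.3, -0.2]
gripper_width: 0.0854
finger_force: 0.0
```

Run:
```python
from h import *
f=look("top");save(f,"t5.png",(250,140,350,240),6);look("scene")
```

```text
t 12.0 tcp [0.5661 0.1527 0.0302] blk [-0.0232  0.1307] F [-0.3  0.3 -0.2]
bar n 716 rect [-21.8  -1. ] [ 41.9 149.8] 89.1 x [-0.0961  0.0507] top y -0.0018 slope -0.029 z 0.053
t 12.05 tcp [0.5664 0.1515 0.0302] blk [-0.0231  0.1295] F [-0.4 -0.3 -0. ]
bar n 757 rect [-13.5   2.6] [132.   41.9] 1.4 x [-0.0765  0.0516] top y -0.0003 slope -0.004 z 0.0527
```

View pics/t5.png

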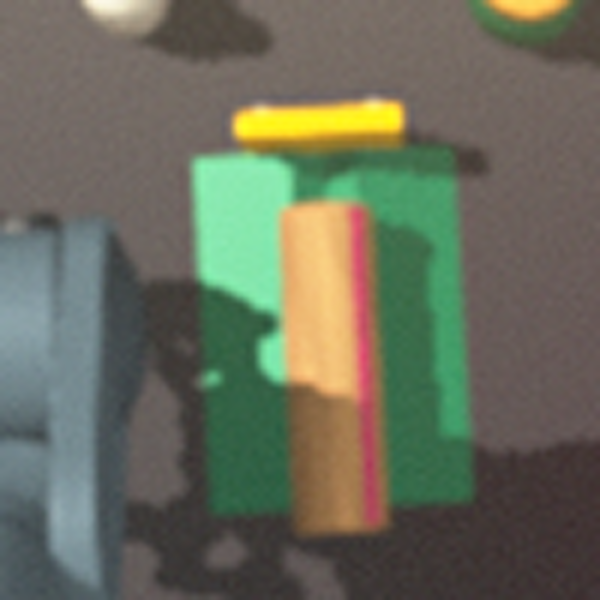

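The bar lies seated in the groove (block y ≈ 0, straight, top at 53 mm) with its middle at block x = −22 mm, about 32 mm short. Next I'll rise, shut the fingers and go behind its free end.

Request:
jog_arm --moves '[{"delta_pos":[0,0,-2.5],"roll":0,"gripper":-1},{"delta_pos":[0,0,-2.5],"roll":0,"gripper":-1},{"delta_pos":[0,-3,-1],"roll":0,"gripper":-1},{"delta_pos":[0,-3,0],"roll":0,"gripper":-1},{"delta_pos":[0,-3,0],"roll":0,"gripper":-1},{"delta_pos":[0,-3.2,0],"roll":0,"gripper":-1},{"delta_pos":[-3,0,0],"roll":0,"gripper":-1},{"delta_pos":[-3,0,0],"roll":0,"gripper":-1},{"delta_pos":[-3,0,0],"roll":0,"gripper":-1},{"delta_pos":[-3,0,0],"roll":0,"gripper":-1},{"delta_pos":[-0.9,0,0],"roll":0,"gripper":-1},{"delta_pos":[0,0,0],"roll":0,"gripper":-1},{"delta_pos":[0,0,0],"roll":0,"gripper":-1}]'

```text
clock: 13.4
tcp_pos: [0.4545, 0.0124, 0.0902]
ee_rot: [0.681, 0.733, 0.0, -0.0]
contact_force: [-0.2, -0.1, -0.8]
gripper_width: 0.0001
finger_force: 0.0
```

Run:
```python
from h import *
s=bot.observe();print(s["gripper_width"]);look("scene")
```

```text
8.83830825782306e-05
t 13.4 tcp [0.4545 0.0124 0.0902] blk [-0.1449 -0.0008] F [-0.2 -0.1 -0.8]
bar n 875 rect [-23.2   2.1] [151.2  41.7] 0.8 x [-0.0962  0.0517] top y 0.0005 slope -0.012 z 0.0531
```

Request:
jog_arm --moves '[{"delta_pos":[0,0,1.6],"roll":0,"gripper":-1},{"delta_pos":[0,0,1.5],"roll":0,"gripper":-1},{"delta_pos":[0,0,1.5],"roll":0,"gripper":-1},{"delta_pos":[0,0,0],"roll":0,"gripper":-1},{"delta_pos":[0,0,0],"roll":0,"gripper":-1},{"delta_pos":[0,0.5,0],"roll":0,"gripper":-1},{"delta_pos":[0,0.5,0],"roll":0,"gripper":-1},{"delta_pos":[0,0.5,0],"roll":0,"gripper":-1},{"delta_pos":[0,0.5,0],"roll":0,"gripper":-1},{"delta_pos":[0,0.5,0],"roll":0,"gripper":-1},{"delta_pos":[0,0.5,0],"roll":0,"gripper":-1},{"delta_pos":[0,0.5,0],"roll":0,"gripper":-1},{"delta_pos":[0,0.5,0],"roll":0,"gripper":-1},{"delta_pos":[0,0.5,0],"roll":0,"gripper":-1},{"delta_pos":[0,0,0],"roll":0,"gripper":-1}]'

```text
clock: 14.95
tcp_pos: [0.5004, 0.0153, 0.0444]
ee_rot: [0.68, 0.733, 0.0, 0.0]
contact_force: [-1.1, 0.0, -0.8]
gripper_width: -0.0
finger_force: 0.0
```

Run:
```python
from h import *
look("scene")
```

```text
t 14.95 tcp [0.5004 0.0153 0.0444] blk [-0.099  -0.0014] F [-1.1  0.  -0.8]
bar n 847 rect [-11.6   2.5] [ 40.4 150.5] 89.9 x [-0.0828  0.063 ] top y 0.0006 slope -0.016 z 0.0529
```

It slides easily. About 21 mm remain, so I'll go 18 mm and then feel for the stop.

Request:
jog_arm --moves '[{"delta_pos":[0,0.4,0],"roll":0,"gripper":-1},{"delta_pos":[0,0.4,0],"roll":0,"gripper":-1},{"delta_pos":[0,0.4,0],"roll":0,"gripper":-1},{"delta_pos":[0,0.3,0],"roll":0,"gripper":-1},{"delta_pos":[0,0.3,0],"roll":0,"gripper":-1},{"delta_pos":[0,0,0],"roll":0,"gripper":-1}]'

```text
clock: 15.6
tcp_pos: [0.5182, 0.0167, 0.0444]
ee_rot: [0.68, 0.733, 0.0, 0.0]
contact_force: [0.4, 1.0, -0.1]
gripper_width: -0.0
finger_force: 0.0
```

Request:
jog_arm --moves '[{"delta_pos":[0,0.15,0],"roll":0,"gripper":-1},{"delta_pos":[0,0.15,0],"roll":0,"gripper":-1},{"delta_pos":[0,0,0],"roll":0,"gripper":-1}]'

```text
clock: 15.9
tcp_pos: [0.5208, 0.0169, 0.0443]
ee_rot: [0.68, 0.733, 0.0, 0.0]
contact_force: [-0.4, 0.1, 1.1]
gripper_width: -0.0001
finger_force: 0.1
```

Run:
```python
from h import *
look("scene")
```

```text
t 15.9 tcp [0.5208 0.0169 0.0443] blk [-0.0786 -0.0013] F [-0.4  0.1  1.1]
bar n 802 rect [6.  2.3] [157.   40.3] 0.3 x [-0.064   0.0802] top y 0.0005 slope -0.025 z 0.0529
```

Not touching yet. I'll go on in 1 mm steps.

Request:
jog_arm --moves '[{"delta_pos":[0,0.1,0],"roll":0,"gripper":-1},{"delta_pos":[0,0.1,0],"roll":0,"gripper":-1},{"delta_pos":[0,0,0],"roll":0,"gripper":-1}]'

```text
clock: 16.25
tcp_pos: [0.5209, 0.0171, 0.0438]
ee_rot: [0.68, 0.733, -0.002, -0.002]
contact_force: [-8.1, -2.1, 5.4]
gripper_width: -0.0001
finger_force: 3.9
```

The force rose to 8 N with the TCP standing still, so the bar is against the stop. I'll hold, retreat, and check.

Request:
jog_arm --moves '[{"delta_pos":[0,0,0],"roll":0,"gripper":-1},{"delta_pos":[0,0,0],"roll":0,"gripper":-1},{"delta_pos":[0,0,0],"roll":0,"gripper":-1},{"delta_pos":[0,-0.5,0],"roll":0,"gripper":-1},{"delta_pos":[0,-2,0],"roll":0,"gripper":-1},{"delta_pos":[0,-3,0],"roll":0,"gripper":-1},{"delta_pos":[0,0,-3],"roll":0,"gripper":-1},{"delta_pos":[0,0,-3],"roll":0,"gripper":-1},{"delta_pos":[0,0,-3],"roll":0,"gripper":-1},{"delta_pos":[0,0,0],"roll":0,"gripper":-1},{"delta_pos":[0,0,0],"roll":0,"gripper":-1}]'

```text
clock: 17.35
tcp_pos: [0.4682, 0.0129, 0.1348]
ee_rot: [0.68, 0.733, 0.001, 0.001]
contact_force: [-0.5, 0.5, -1.2]
gripper_width: -0.0001
finger_force: 0.0
```

Run:
```python
from h import *
f=look("scene");save(f,"s6.png",(220,170,400,300),4)
```

```text
t 17.35 tcp [0.4682 0.0129 0.1348] blk [-0.1313 -0.0013] F [-0.5  0.5 -1.2]
bar n 832 rect [8.8 2.3] [150.4  40.4] 0.5 x [-0.0636  0.0802] top y 0.0004 slope -0.005 z 0.0529
```

View pics/s6.png

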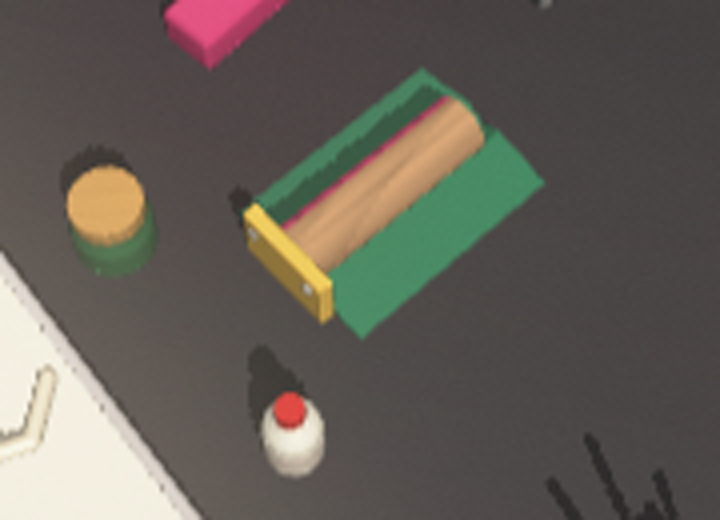

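The bar lies in the groove against the yellow stop (crop (290,245)), with its middle at block x of about 9 mm. The arm is clear, so I'm handing in.

```bash
python3 -c "
from station import bot
print(bot.job_done())"
```

```text
the job is handed in; nothing more can be done
None
```

The bar was rolled into the V-block groove and pushed up against the end stop, and the job was handed in at about 17 s. On the first push the fingertips rode up onto the bar (about 89 N total, below the 120 N wrist limit), so I backed off and pushed again lower; the verdict was not shown.

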